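# Back off a thumbscrew and open a board vise

## Task

Release the circuit board in the blue board vise without picking anything up. Roll a fingertip lightly across the bare front of the brass knurled thumbscrew until it has been backed off (counter-clockwise from above) by two full turns, a quarter turn either way, then push the unlocked sliding jaw gently back from the board, fully home against its end stop. The board stays lying in the vise untouched, and the things around stay where they are.

Things in the scene. Friction and masses are not known exactly. Their poses are not given: they have to be found in the camera images.
- board_vise: Blue and dark steel board vise, fixed to the desk, yaw within 0.3. Origin: on the desk under the centre of its base plate (88 x 164 mm, top 12 mm up). Its +x points away from the robot at yaw 0; its rail lies along y: fixed jaw at the -y end (right), then board, sliding jaw, and an end stop 23 mm high at the +y end. Jaw bars 80 mm long along x, 26 mm high.
- jaw (a joint): Sliding jaw, m: 0 = closed on the board, grows as it moves along the vise's +y, 0.038 = against the end stop. It is locked while the thumbscrew's pin sits in the rail (screw backed off less than about 1.5 turns); then it takes a push of about 4 to 6 N and stays where it is left.
- screw (a joint): Thumbscrew in the sliding jaw, rad: 0 = tight, grows as it is backed off (counter-clockwise seen from above); starts between 0 and 0.3. Turns against about 0.02 N m, stays where it is left, rises 2 mm a turn. Two turns are 12.57; beyond 2.5 turns it is about to leave its thread.
- thumbscrew (a point): On the thumbscrew's upright axis at half the height of its brass knurled rim, 54 mm above the desk at the start; moves with the screw. Rim 30.4 mm across, 16 mm high, 20 upright ribs; a white line on the black top runs from the centre to the rim. Only the front (vise -x) of the rim is bare. Rubbing the front towards the vise's -y (to the right) backs the screw off.
- pocket (a point): On the same axis, fixed in the jaw, 44 mm above the desk: the top of the jaw's block, which reaches 14 mm in front of (vise -x) and 32 mm behind the axis, and 23 mm to either side. On it a wall up to 64 mm above the desk surrounds the rim behind and at both sides; its side walls end 4 mm in front of the axis, so the rim stands 11 mm out of them.
- jaw_face (a point): Centre of the flat upright blue face for pushing the jaw back: the side of the thumbscrew housing that looks to the board (vise -y), 36 mm wide along x, 44 to 64 mm above the desk (this point: 54 mm). The jaw bar below it (top 26 mm up) reaches 13 mm farther towards the board. Push along the vise's +y.
- board: Green circuit board with parts on it, 75 mm along the vise's x, 45 mm along its y, loose, standing on the base plate between the jaws. Origin: centre of its underside, 12 mm above the desk; its highest parts reach 35 mm above the desk.
- tweezers: pointed steel tweezers, 122 x 12 x 9 mm, lying flat in front of the vise (robot's side). Loose bystander; origin at the centre of its underside.
- battery: blue 9 V block battery, 26 x 49 x 17 mm, lying behind the vise. Loose bystander; origin at the centre of its underside.
- solder_spool: reel of solder wire, 56 mm across, 38 mm high, standing on a flange. Loose bystander; origin at the centre of its underside.
- flux_bottle: clear dropper bottle with a red spout, 33 mm across, 99 mm high. Bystander, fixed in place; origin at the centre of its underside.
- side_cutters: small side cutters with blue handles, 39 x 126 x 10 mm, lying flat. Loose bystander; origin at the centre of its underside.
- multimeter: yellow and black hand-held multimeter lying on its back, 88 x 197 x 47 mm. Bystander, fixed in place; origin at the centre of its underside.
- screwdriver: black-handled screwdriver, 199 mm long, 22 mm thick. Loose bystander; origin at the centre of its underside.
- loupe: black watchmaker's eyepiece, 41 mm across, 30 mm high, standing on its rim. Loose bystander; origin at the centre of its underside.

How it is judged:
By the outcome, as a careful person would: the job done as asked, in the order asked, and still so for the second after the job is handed in, with the robot touching nothing.
It also fails if it takes over 72 s, if anything falls off the work surface, if the arm or the gripper's body presses on something with over 40 N, if the wrist force passes 120 N, or if a joint passes its speed limit or range.

## Robot

A 6-joint arm with a two-finger parallel gripper is mounted at the origin on a cart in front of the work surface, level with it; the furniture and walls round the work are solid. World frame = base frame: x ahead of the robot, y to its left, z up, the work surface at z = 0. Lengths are in m, angles in degrees, forces in N, time in s.
With the tool pointing down it reaches from about 0.375 to 0.75 m from the base axis. Payload 9 kg.
Tool frame: the origin (TCP) lies on the centre line of the jaws, within the pads' length; the fingertips stand 11 mm ahead of it and the grasp point (between the pads) lies 8 mm behind it; z points along the fingers, y is the line along which they close (so a half turn about z gives the same grasp; the last joint's range is limited). The gripper opens to 85 mm and grips with 20 to 120 N. Pads are 22 mm wide; open, the fingers measure 114 mm over their backs; the gripper's body (76 mm by 85 mm) begins 54 mm behind the grasp point. The pads swing forward as they close: fully open they stand 13 mm farther back than shut.
Start: joints at [64.761, 5.964, 5.575, 89.605, 0, 77.527], TCP at [0.133, 0.585, 0.215] pointing down, gripper open.
Joint ranges: [-171.21, 171.21], [-48.23, 106.86], [-62.78, 66.21], [-105.2, 120.99], [-86.42, 89.51], [-180, 180]. Speed limits (degrees/s): [127.2, 127.2, 147.25, 180, 180, 180].

## Interface

Orientations are given as [roll, pitch, yaw] about the fixed x, y, z axes, in that order (R = Rz(yaw) Ry(pitch) Rx(roll)).
In Python, from plant import manip gives the robot as it stands. The module is installed in compiled form; this text tells all that it offers.
- The arm moves only by the tool move_arm, never from a script. Its argument "plan" is a list that holds one entry, the list of rows, each a list of 4 numbers: the shift along the world's x, y, z in mm, then the turn about the world's z in rad. In form: [[[dx, dy, dz, roll], ...]]. A call has 1 to 8 rows; each row shifts and turns the commanded pose from where the row before left it; what a row does not reach is not made up. A row lasts 1/10 s, in which the tool goes at most 50 mm and 8.59 degrees, less where a joint would pass 70% of its speed; a pose out of reach is approached as far as the arm can. A call with a gripper value outside its range is refused whole. "grip" is the closure, from 0 (fully open) to 1 (shut), set as the call begins (left out, the last holds). The fingers move at their own pace and stop on an object; the grip force is fixed at half the most. Time passes only in rows, so rows that do not move let the fingers close. It gives the time, the measured TCP pose, the force, the opening and the grip force at its end, in the units of the state.
- manip.observe(): the state, without advancing time (a new reading comes with each control period).
- manip.read_camera(name): name is "side" or "top"; returns a dict with "img" (400x640x3 uint8, red, green, blue), "intrinsics" (3x3 intrinsics, pixels), "R" (3x3) and "t" (3): a world point X has camera coordinates R X + t. Camera axes: x right, y down, z forward; pixel columns grow to the right and rows downward; lengths in m; the calibration is good to about 2 mm. A picture is of the moment at which its call begins. There is no depth.
- manip.sign_off(): hands the job in; it is judged then, once.
The state is a dict: "clock": time; "q": joint angles; "qd": joint speeds; "joint_torque": joint torques, N m; "position": TCP position; "ee_rot": TCP orientation; "force": force on the tool from outside, world axes, zero at the start; "wrist_torque": the same for the moment, N m; "width": finger opening in m; "finger_force": force on a finger pad.
Only numpy, scipy, OpenCV 4.12 (cv2) and the standard library are available. Lean on these libraries where they do the work, as an engineer would, in place of code of your own. Each camera call takes 0.05 s, during which the arm holds its last target. There are 200 camera calls.

## Working session

There is one attempt and no reset: what is moved stays moved. The work goes in short steps, Python scripts to look and compute and a tool call to move; the robot and the scene stay as the last step left them, time stands still between calls to the robot, and variables do not carry over. Pictures are saved under pics/ and viewed, at most 10 in all, crops included, and the job is handed in when it is done.

Besides the shell and the picture viewer there is one more tool, called after "Call:" as name(argument=value, ...) on one line, values as JSON. move_arm: Moves the arm, as the interface text tells. Its arguments: {"type":"object","properties":{"plan":{"type":"array","items":{"type":"array","items":{"type":"array","items":{"type":"number"}}}},"grip":{"type":"number"}},"required":["plan"]}

```bash
mkdir -p pics; cat > h.py <<'E'
import numpy as np, cv2
from plant import manip
def shot(name,fn=None):
    c=manip.read_camera(name)
    if fn: cv2.imwrite('pics/'+fn,c['img'][:,:,::-1])
    return c
def ray(c,u,v,z):
    K,R,t=c['intrinsics'],np.array(c['R']),np.array(c['t'])
    d=R.T@np.linalg.solve(K,[u,v,1.]); o=-R.T@t
    return o+d*(z-o[2])/d[2]
def proj(c,X):
    p=np.array(c['intrinsics'])@(np.array(c['R'])@np.array(X)+np.array(c['t'])); return p[:2]/p[2]
E
python3 - <<'E'
from h import *
for n in('top','side'):
    c=shot(n,n+'0.png'); print(n,-np.array(c['R']).T@c['t'],c['intrinsics'][0][0])
print(manip.observe())
E
```

```text
top [ 0.45595296 -0.03047948  1.54915817] 427.32785267864676
side [0.41488307 0.96324084 0.71611621] 385.8332682240218
{'clock': 0.1, 'q': array([6.47611764e+01, 5.99621565e+00, 5.53222039e+00, 8.96079161e+01,
       3.41452835e-04, 7.75265494e+01]), 'qd': array([ 0.00411644, -0.10529501,  0.07644861, -0.02889006, -0.08017865,
        0.0403662 ]), 'joint_torque': array([ 5.19758018e-03, -5.58199918e+01,  5.04725504e+01,  1.27704153e-02,
       -2.29760954e-04,  3.04999980e-05]), 'position': array([0.1324183 , 0.58485889, 0.21469649]), 'ee_rot': array([-1.79929860e+02, -1.58653248e-02,  1.67234617e+02]), 'force': array([-0.30036064, -0.32538332,  0.84318496]), 'wrist_torque': array([-0.01755371, -0.06054195,  0.00403309]), 'finger_force': 0.0, 'width': 0.08523925524666152}
```

View pics/top0.png

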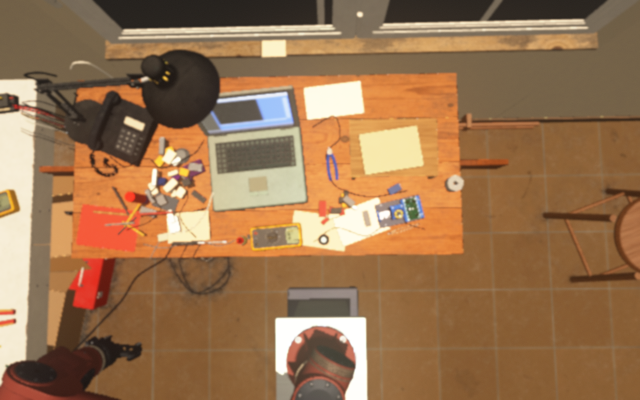

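View pics/side0.png

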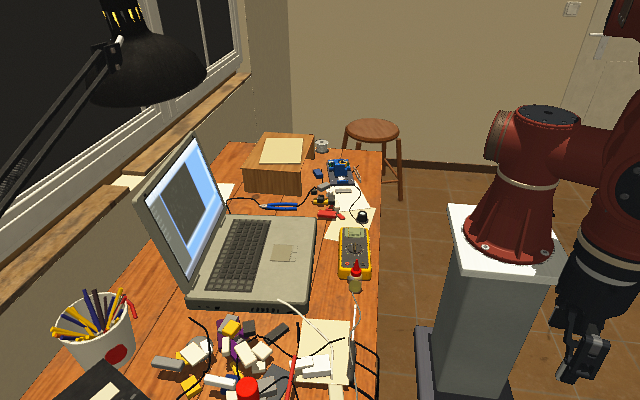

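The top view shows the vise near pixel (400,210), up = +x and left = +y. The side view shows it near (340,170). I'll enlarge both.

```bash
python3 - <<'E'
from h import *
t=cv2.imread('pics/top0.png'); s=cv2.imread('pics/side0.png')
a=cv2.resize(t[180:240,355:435],None,fx=10,fy=10,interpolation=cv2.INTER_CUBIC)
b=cv2.resize(s[145:205,305:385],None,fx=10,fy=10,interpolation=cv2.INTER_CUBIC)
cv2.imwrite('pics/t0c.png',a);cv2.imwrite('pics/s0c.png',b)
c=shot('top'); print(np.round([ray(c,402,210,.03),ray(c,290,240,0),ray(c,455,183,0)],3))
E
```

```text
[[ 0.527 -0.297  0.03 ]
 [ 0.425  0.104  0.   ]
 [ 0.624 -0.496  0.   ]]
```

View pics/t0c.png

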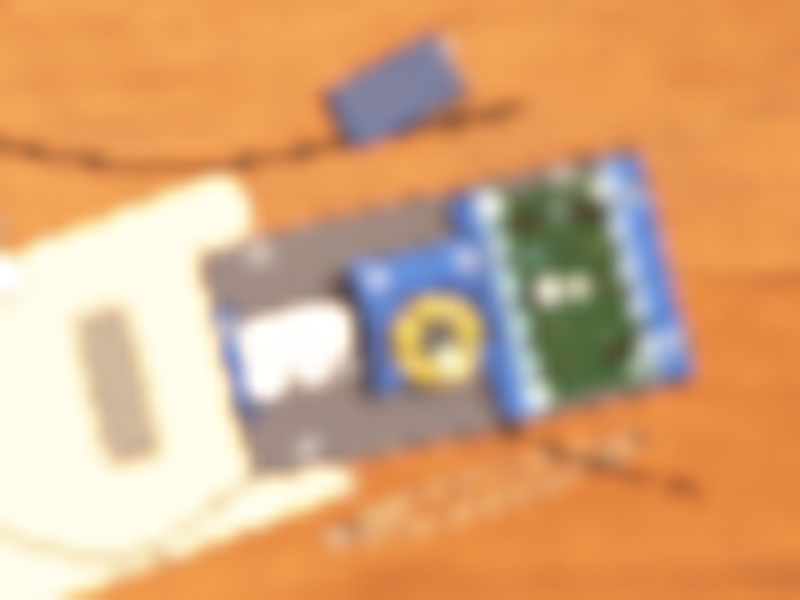

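View pics/s0c.png

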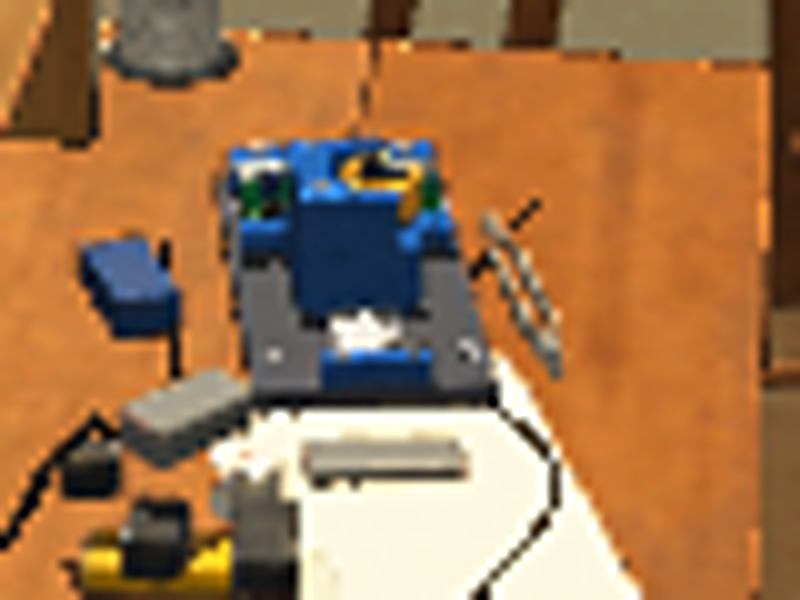

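```bash
python3 - <<'E'
from h import *
c=shot('top'); s=shot('side')
g=lambda x,y:(355+x/10-.5,180+y/10-.5)
hsv=cv2.cvtColor(c['img'],cv2.COLOR_RGB2HSV)[200:225,390:405]
m=((hsv[...,0]>20)&(hsv[...,0]<35)&(hsv[...,1]>120)).astype(np.uint8)
v,u=np.nonzero(m);print(m, u.min()+390,u.max()+390,v.min()+200,v.max()+200)
uc,vc=(u.min()+u.max())/2+390,(v.min()+v.max())/2+200
print('knob top ray',ray(c,uc,vc,.062),ray(c,*g(437,340),.062),'side',ray(s,305+38.2-.5,145+17.5-.5,.062))
P=lambda x,y,z:ray(c,*g(x,y),z)
prs=[('movjaw',P(510,420,.026),P(460,195,.026)),('fixjaw',P(690,378,.026),P(635,152,.026)),('baseleft',P(257,470,.012),P(207,250,.012)),('pockface',P(375,390,.064),P(350,262,.064))]
for n,a,b in prs: print(n,a.round(4),b.round(4),np.linalg.norm(b-a).round(4),np.arctan2(-(b-a)[0],(b-a)[1]).round(3), np.arctan2((b-a)[1],(b-a)[0]).round(3))
for n,a,b in [('front',P(257,470,.012),P(690,378,.026)),('tweez',P(335,535,.005),P(640,440,.005))]: print(n,a.round(4),b.round(4),np.arctan2(-(b-a)[0],-(b-a)[1]).round(3),np.linalg.norm(a-b))
E
```

```text
[[0 0 0 0 0 0 0 0 0 0 0 0 0 0 0]
 [0 0 0 0 0 0 0 0 0 0 0 0 0 0 0]
 [0 0 0 0 0 0 0 0 0 0 0 0 0 0 0]
 [0 0 0 0 0 0 0 0 0 0 0 0 0 0 0]
 [0 0 0 0 0 0 0 0 0 0 0 0 0 0 0]
 [0 0 0 0 0 0 0 0 0 0 0 0 0 0 0]
 [0 0 0 0 0 0 0 0 0 0 0 0 0 0 0]
 [0 0 0 0 0 0 0 0 0 0 0 0 0 0 0]
 [0 0 0 0 0 0 0 0 0 0 0 0 0 0 0]
 [0 0 0 0 0 0 0 0 0 0 0 0 0 0 0]
 [0 0 0 0 0 0 0 0 1 0 0 0 0 0 0]
 [0 0 0 0 0 0 1 1 1 0 0 1 0 0 0]
 [0 0 0 0 0 1 1 1 0 0 0 1 1 0 0]
 [0 0 0 0 0 1 1 0 0 0 0 1 1 0 0]
 [0 0 0 0 0 1 1 0 0 0 0 0 0 0 0]
 [0 0 0 0 0 1 1 1 0 0 0 0 0 0 0]
 [0 0 0 0 0 0 1 1 0 0 0 0 0 0 0]
 [0 0 0 0 0 0 1 1 1 0 0 0 0 0 0]
 [0 0 0 0 0 0 0 0 0 0 0 0 0 0 0]
 [0 0 0 0 0 0 0 0 0 0 0 0 0 0 0]
 [0 0 0 0 0 0 0 0 0 0 0 0 0 0 0]
 [0 0 0 0 0 0 0 0 0 0 0 0 0 0 0]
 [0 0 0 0 0 0 0 0 0 0 0 0 0 0 0]
 [0 0 0 0 0 0 0 0 0 0 0 0 0 0 0]
 [0 0 0 0 0 0 0 0 0 0 0 0 0 0 0]] 395 402 210 217
knob top ray [ 0.51344982 -0.27913204  0.062     ] [ 0.51346348 -0.27809578  0.062     ] side [ 0.51222782 -0.2723229   0.062     ]
movjaw [ 0.4862 -0.3091  0.026 ] [ 0.5664 -0.2936  0.026 ] 0.0817 -1.38 0.191
fixjaw [ 0.5002 -0.3731  0.026 ] [ 0.5809 -0.3561  0.026 ] 0.0824 -1.364 0.207
baseleft [ 0.4697 -0.221   0.012 ] [ 0.5488 -0.2049  0.012 ] 0.0807 -1.371 0.2
pockface [ 0.4964 -0.2559  0.064 ] [ 0.5408 -0.2484  0.064 ] 0.0451 -1.404 0.167
front [ 0.4697 -0.221   0.012 ] [ 0.5002 -0.3731  0.026 ] -0.198 0.15572151117884794
tweez [ 0.4462 -0.2492  0.005 ] [ 0.4788 -0.3592  0.005 ] -0.289 0.11473789270523659
```

The top view puts the knob at about (0.513, -0.277) with vise yaw near 0.20. The pair of jaw edges, the base edge and the front edge all agree, and the measured jaw length is 81 mm against the given 80. The side view agrees on x. I'm moving in now with the fingers shut and the closing line along the vise's y.

Call:
move_arm(plan=[[[40,-60,0,0.053],[40,-60,0,0.053],[40,-60,0,0.053],[40,-60,0,0.053],[40,-60,0,0.053],[40,-60,0,0.053],[40,-60,0,0.053],[38,-65,0,0.053]]], grip=1)

```text
clock: 1.05
position: [0.3528, 0.2491, 0.2155]
ee_rot: [180.0, 0.0, -168.3]
force: [2.2, 0.4, -0.2]
width: 0.0004
finger_force: 0.0
```

Call:
move_arm(plan=[[[20,-45,0,0],[20,-45,0,0],[20,-45,0,0],[15,-45,0,0],[15,-45,0,0],[10,-48,0,0],[0,-48,0,0],[0,-48,0,0]]])

```text
clock: 1.85
position: [0.4517, -0.1202, 0.2154]
ee_rot: [180.0, 0.0, -168.5]
force: [0.3, 0.1, 0.0]
width: 0.0003
finger_force: 0.0
```

Call:
move_arm(plan=[[[0,-48,0,0],[0,-45,0,0],[0,-40,0,0],[0,0,-40,0],[0,0,-40,0],[0,0,0,0]]])

```text
clock: 2.45
position: [0.4492, -0.2491, 0.13]
ee_rot: [179.6, -0.3, -168.5]
force: [-1.3, 0.4, -0.5]
width: 0.0
finger_force: 0.0
```

Call:
move_arm(plan=[[[9,-14,-20,0],[9,-13,-20,0],[0,0,-20,0],[0,0,-10,0],[0,0,0,0],[0,0,0,0]]])

```text
clock: 3.05
position: [0.4705, -0.2783, 0.067]
ee_rot: [-179.9, 0.0, -168.4]
force: [0.9, -0.7, 0.1]
width: -0.0001
finger_force: 0.0
```

```bash
python3 - <<'E'
from h import *
o=manip.observe(); print(o['position'],o['force'],o['ee_rot'])
t=shot('top')['img'][:,:,::-1]; s=shot('side')['img'][:,:,::-1]
f=lambda i,a,b:cv2.resize(i[a:a+60,b:b+40],None,fx=10,fy=10,interpolation=cv2.INTER_CUBIC)
cv2.imwrite('pics/c1.png',np.hstack([f(t,185,375),f(s,135,325)]))
E
```

```text
[ 0.47046245 -0.27833993  0.06702384] [ 0.86417001 -0.67803988  0.0785641 ] [-1.79939600e+02  4.71275918e-02 -1.68447677e+02]
```

View pics/c1.png

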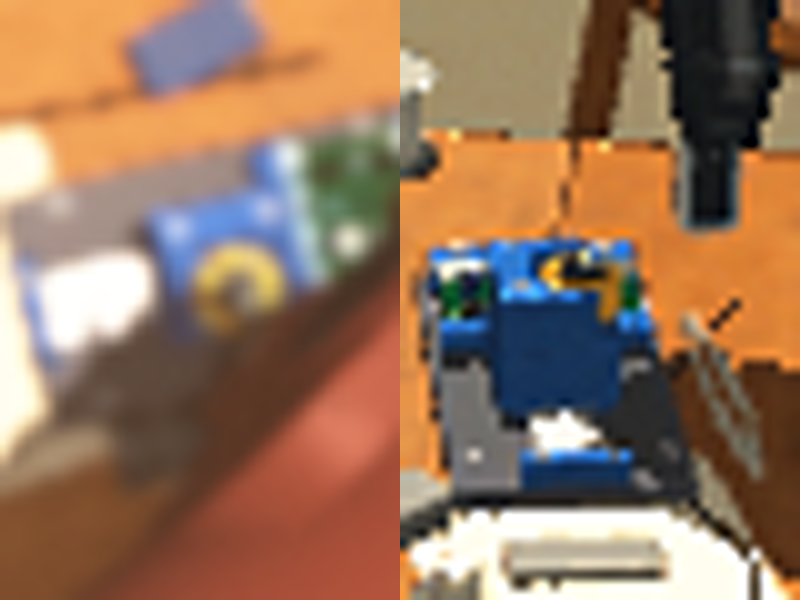

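```bash
python3 - <<'E'
from h import *
s=shot('side');t=shot('top')
print('tip',proj(s,[.4705,-.278,.056]),'top',proj(t,[.4705,-.278,.056]))
for z in(.046,.062): print('knob',proj(s,[.513,-.277,z]),proj(t,[.513,-.277,z]))
# triangulate knob top centre from 2 views: solve ray intersection
def cam(c,u,v):
    K,R,tt=c['intrinsics'],np.array(c['R']),np.array(c['t']);d=R.T@np.linalg.solve(K,[u,v,1.]);return -R.T@tt,d/np.linalg.norm(d)
def tri(a,b):
    (o1,d1),(o2,d2)=cam(t,*a),cam(s,*b)
    A=np.stack([d1,-d2],1);k=np.linalg.lstsq(A,o2-o1,rcond=None)[0];p,q=o1+k[0]*d1,o2+k[1]*d2
    return (p+q)/2,np.linalg.norm(p-q)
print(tri((398.4,213.5),(342.7,162.2)))
# base corners: left-front base plate corner top (257,470) ; side (490,400)
print(tri((355+25.7-.5,180+47-.5),(305+49.3-.5,145+38.5-.5)))
E
```

```text
tip [354.28160407 163.55310283] top [398.21862222 225.93587642]
knob [342.46344664 165.28873297] [397.13181622 213.82283501]
knob [342.61217854 161.38480441] [397.88648326 213.63779294]
(array([ 0.51320456, -0.27959122,  0.05733368]), np.float64(0.0008616415501028314))
(array([ 0.46775204, -0.2215906 ,  0.00787381]), np.float64(0.004015800251642369))
```

```bash
python3 - <<'E'
from h import *
s=shot('side')['img'].astype(int); b=cv2.imread('pics/side0.png')[:,:,::-1].astype(int)
d=np.abs(s-b).max(2)
for v in range(150,172): print(v,' '.join('%3d'%x for x in d[v,345:368]))
print(manip.observe()['q'].round(2))
E
```

```text
150  22  22  24  21  22  21  26  57  82 146 168 149 175 139  23  27  24  20  20  19  18  12  18
151  21  22  22  21  22  22  28  37  64 144 175 177 183 141  21  27  23  21  20  21  21  22  22
152  24  22  22  23  21  23  26  33  69 140 170 172 182 143  22  25  23  24  22  23  21  19  21
153  23  22  21  22  22  22  30  33  75 168 173 174 178 111  24  22  23  21  22  22  20  23  21
154  23  21  22  23  21  24  30  88  78 167 174 175 182 112  29  26  22  22  22  23  20  21  22
155  22  21  22  23  21  23  30  87  79 167 175 180 181 113  29  26  22  22  23  23  23  21  22
156  23  22  22  22  22  22  27  34  83 176 181 184 186 120  28  22  20  21  22  22  22  20  23
157  22  22  22  21  22  22  27  23  79 135 139 142 148  68  23  24  22  22  21  22  22  21  22
158  22  22  22  23  20  21  24  23  23  35  37  37  37  23  24  22  22  23  22  20  22  21  22
159  25  21  24  18  23  21  25  23  24  25  24  26  23  23  24  21  20  21  21  22  23  20  22
160  23  24  22  14  22  22  20  23  23  22  24  23  24  21  22  20  22  21  21  21  22  20  20
161  94  87  14  19  22  22  21  22  22  22 
[... 355 characters left out ...]
  12  22  23  21  22  21  23  23  22  21   7  20  22  22  22  21  21  20  24  21
166  18  15  26  21  21  23  21  22  21  18  24  23   8  21  22  22  22  22  21  23  22  22  21
167  14  75  24  19  22  19  23  22  18  21  22   8  22  22  22  21  20  19  22  21  21  23  22
168 113 119  11  13  15  14  22  24  19  21  23  24  24  23  21  23  23  22  21  22  24  22  20
169  68  70   2  10  10  15  25  27  25  22  20  22  27  26  23  23  24  23  22  22  21  22  21
170   8   9   9   7   8  10  31 108   6  74 123  18 136  25  32  30  31  30  25  23  23  25  22
171  12  13  16  20  24  56  75   6  18  16 125  47  83  36  95 105 107 109  31  34  30  26  24
[-44.35  -1.88 -17.98  73.83   0.   -55.88]
```

The fingertip's lower edge is at side pixel v≈157.6. The pose predicts 163.5, while the vise agrees in both views. I'll lower it and compare before touching anything.

Call:
move_arm(plan=[[[0,0,-7,0],[0,0,0,0],[0,0,0,0]]])

```text
clock: 3.6
position: [0.4697, -0.2779, 0.058]
ee_rot: [180.0, -0.0, -168.5]
force: [0.3, 0.5, 0.3]
width: 0.0
finger_force: 0.0
```

```bash
python3 - <<'E'
from h import *
s=shot('side');t=shot('top');b=cv2.imread('pics/side0.png')[:,:,::-1].astype(int)
o=manip.observe();p=o['position'];print(p)
print([proj(s,p+np.array([0,0,z])).round(1) for z in(-.011,0,.026,.06)])
im=s['img'][100:180,320:390,::-1]; tt=t['img'][185:265,365:435,::-1]
cv2.imwrite('pics/c2.png',cv2.resize(np.hstack([im,tt,cv2.imread('pics/top0.png')[185:265,365:435]]),None,fx=3.8,fy=6,interpolation=cv2.INTER_NEAREST))
d=np.abs(s['img'].astype(int)-b).max(2)
print(d[150:166,355])
E
```

```text
[ 0.46990968 -0.27813802  0.05837442]
[array([354.3, 165.7]), array([354.5, 163. ]), array([354.8, 156.5]), array([355.3, 147.9])]
[168 177 170 172 174 173 174 174 181 165  57  26  22  23  22  23]
```

View pics/c2.png

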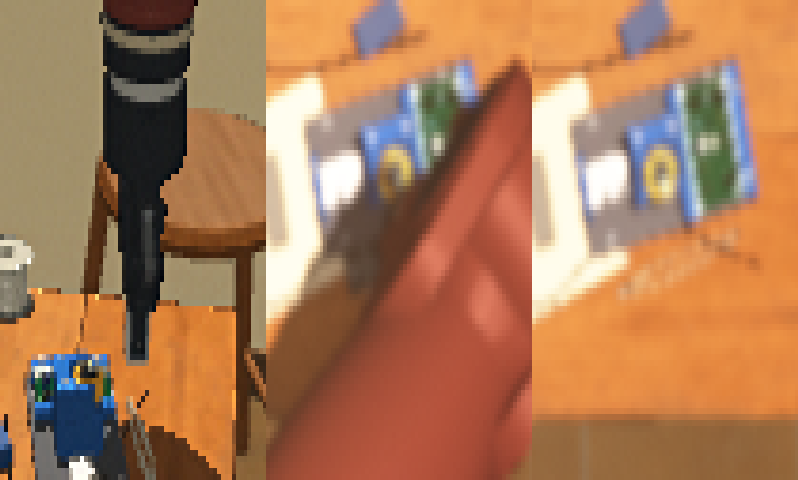

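The tip shows at v≈160 against a predicted 165.7, so its height is in doubt. A slow, light feel towards the rim will settle it safely.

Call:
move_arm(plan=[[[4.9,1,0,0],[4.9,1,0,0],[1.5,0.3,0,0],[0.5,0.1,0,0],[0,0,0,0],[0,0,0,0]]])

```text
clock: 4.3
position: [0.4817, -0.2757, 0.0584]
ee_rot: [180.0, -0.0, -168.5]
force: [0.1, 0.2, -0.2]
width: -0.0003
finger_force: 0.0
```

Call:
move_arm(plan=[[[0.5,0.1,0,0],[0.5,0.1,0,0],[0.5,0.1,0,0],[0,0,0,0],[0,0,0,0]]])

```text
clock: 4.8
position: [0.4833, -0.2755, 0.0585]
ee_rot: [180.0, 0.0, -168.5]
force: [-0.8, 0.1, -0.0]
width: 0.0
finger_force: 0.0
```

Call:
move_arm(plan=[[[0.5,0.1,0,0],[0.5,0.1,0,0],[0.5,0.1,0,0],[0,0,0,0],[0,0,0,0]]])

```text
clock: 5.3
position: [0.4848, -0.2752, 0.0584]
ee_rot: [180.0, 0.0, -168.5]
force: [0.4, -0.3, -0.9]
width: -0.0
finger_force: 0.0
```

Call:
move_arm(plan=[[[0.5,0.1,0,0],[0.5,0.1,0,0],[0.5,0.1,0,0],[0,0,0,0],[0,0,0,0]]])

```text
clock: 5.8
position: [0.4863, -0.2749, 0.0585]
ee_rot: [180.0, 0.0, -168.5]
force: [0.4, -0.9, -0.2]
width: -0.0001
finger_force: 0.0
```

Call:
move_arm(plan=[[[0.5,0.1,0,0],[0.5,0.1,0,0],[0.5,0.1,0,0],[0,0,0,0],[0,0,0,0]]])

```text
clock: 6.3
position: [0.4878, -0.2746, 0.0584]
ee_rot: [180.0, -0.0, -168.5]
force: [0.8, 0.2, -1.0]
width: 0.0001
finger_force: 0.0
```

Call:
move_arm(plan=[[[0.5,0.1,0,0],[0.5,0.1,0,0],[0.5,0.1,0,0],[0,0,0,0],[0,0,0,0]]])

```text
clock: 6.8
position: [0.4893, -0.2743, 0.0584]
ee_rot: [180.0, -0.0, -168.5]
force: [-0.7, 0.1, 0.3]
width: 0.0004
finger_force: 0.0
```

Call:
move_arm(plan=[[[0.5,0.1,0,0],[0.5,0.1,0,0],[0.5,0.1,0,0],[0,0,0,0],[0,0,0,0]]])

```text
clock: 7.3
position: [0.4907, -0.274, 0.0584]
ee_rot: [180.0, -0.0, -168.5]
force: [-0.4, -0.5, 0.4]
width: 0.0001
finger_force: 0.0
```

```bash
python3 - <<'E'
from h import *
s=shot('side');t=shot('top');o=manip.observe();print(o['position'],o['force'])
im=s['img'][130:185,325:375,::-1]; tt=t['img'][185:240,370:420,::-1]
cv2.imwrite('pics/c3.png',cv2.resize(np.hstack([im,tt]),None,fx=8,fy=8,interpolation=cv2.INTER_CUBIC))
E
```

```text
[ 0.49077159 -0.27398578  0.0584359 ] [-0.00136815 -0.36696211 -0.2067399 ]
```

View pics/c3.png

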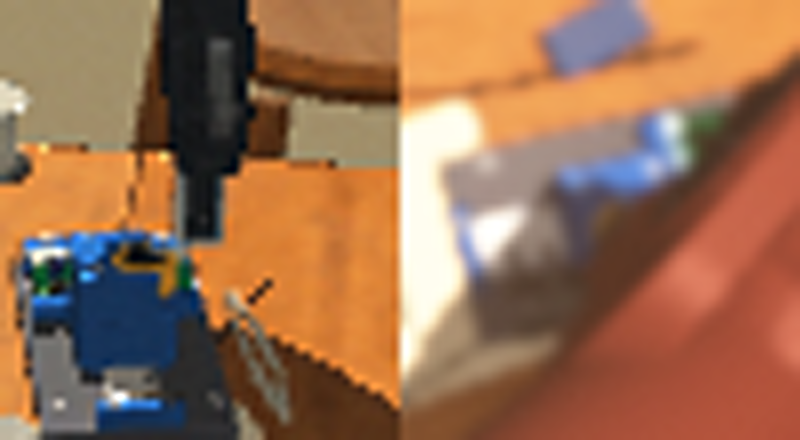

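The finger's left edge is at u≈347 and its bottom at v≈160, with no contact. The start pictures show the gripper in both views, so I can check the tip offset there.

```bash
python3 - <<'E'
from h import *
s=shot('side');t=shot('top')
p=np.array([.1324,.5849,.2147]);a=np.radians(167.2);y=np.array([-np.sin(a),np.cos(a),0])
for n,c in(('top',t),('side',s)):
  for w in(-.05,0,.05): print(n,w,[proj(c,p+w*y+[0,0,z]).round(1) for z in(0,.05)])
q=cv2.imread('pics/top0.png')[325:375,80:160]; r=cv2.imread('pics/side0.png')[300:400,540:640]
cv2.imwrite('pics/c4.png',np.hstack([cv2.resize(q,(400,500),interpolation=cv2.INTER_CUBIC) if 0 else cv2.resize(q,(400,250)),cv2.resize(cv2.resize(r,(250,250)),(250,250))]))
E
```

```text
top -0.05 [array([113.3, 335.2]), array([104.9, 339.3])]
top 0 [array([128.8, 338.7]), array([121.1, 343. ])]
top 0.05 [array([144.5, 342.3]), array([137.3, 346.7])]
side -0.05 [array([555.1, 393.8]), array([568.4, 371.9])]
side 0 [array([551.1, 362.4]), array([563.2, 340.5])]
side 0.05 [array([547.6, 335.1]), array([558.7, 313.4])]
```

View pics/c4.png

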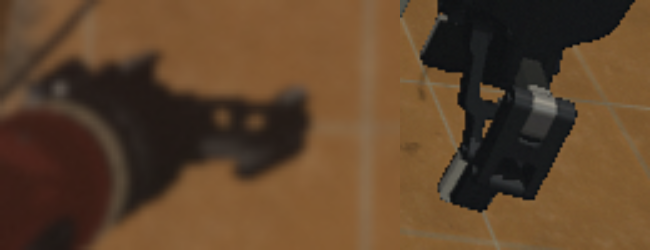

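```bash
python3 - <<'E'
from h import *
s=shot('side');t=shot('top')
for z in(.2,.217,.24,.26,.3): print(z,[ray(s,u,v,z)[:2].round(3) for u,v in((560,378),(585,382))],[ray(t,u,v,z)[:2].round(3) for u,v in((140,344),(130,358))])
im=s['img'].astype(int); b=cv2.imread('pics/side0.png')[:,:,::-1].astype(int)
d=np.abs(im-b).max(2)
for v in range(110,162,4): 
    w=np.nonzero(d[v,330:380]>45)[0]+330; print(v,w.min(),w.max())
print(proj(s,[.4907,-.274,.047]),proj(s,[.4907,-.274,.070]),proj(s,[.4907,-.274,.15]))
E
```

```text
0.2 [array([0.12 , 0.598]), array([0.087, 0.6  ])] [array([0.113, 0.556]), array([0.07 , 0.587])]
0.217 [array([0.13, 0.61]), array([0.098, 0.612])] [array([0.117, 0.549]), array([0.075, 0.579])]
0.24 [array([0.143, 0.626]), array([0.113, 0.628])] [array([0.123, 0.539]), array([0.082, 0.568])]
0.26 [array([0.154, 0.641]), array([0.125, 0.642])] [array([0.128, 0.53 ]), array([0.087, 0.559])]
0.3 [array([0.177, 0.669]), array([0.151, 0.67 ])] [array([0.138, 0.513]), array([0.099, 0.541])]
110 341 363
114 341 362
118 340 362
122 340 362
126 341 361
130 346 355
134 349 356
138 345 356
142 347 355
146 346 355
150 346 354
154 346 352
158 347 352
[348.51342555 165.87258971] [348.78394955 160.22791072] [349.76466158 139.76464484]
```

The tip's x matches the pose, but visually the tip stands about 23 mm higher than nominal. It also passed over the rim without contact, which agrees. I'm backing off, lowering and feeling again.

Call:
move_arm(plan=[[[-9,-1.8,0,0],[-9,-1.8,0,0],[0,0,-10,0],[0,0,-10,0],[0,0,0,0],[0,0,0,0]]])

```text
clock: 8.2
position: [0.4725, -0.2772, 0.0378]
ee_rot: [179.9, -0.0, -168.5]
force: [-1.2, -0.8, -0.3]
width: -0.0003
finger_force: 0.0
```

```bash
python3 - <<'E'
from h import *
s=shot('side');o=manip.observe();p=o['position'];print(p,o['force'])
im=s['img'].astype(int); b=cv2.imread('pics/side0.png')[:,:,::-1].astype(int)
d=np.abs(im-b).max(2)
for v in range(152,174): print(v,d[v,346:362])
print([(z,proj(s,[p[0],p[1]+.012,z]).round(1)) for z in(.027,.044,.05,.056)])
E
```

```text
[ 0.47277956 -0.27744739  0.03825719] [-0.05705988  0.40458567  0.60989572]
152 [ 22  21  23  24  37 149 179 167 164 172 159 157 157 180 193  23]
153 [ 23  22  23  25  35 155 182 178 173 172 173 172 171 180 142  33]
154 [ 23  22  22  24  33  70 173 179 171 173 177 175 176 183 147  28]
155 [ 22  22  22  24  31  70 174 180 169 163 171 164 174 190  25  29]
156 [ 22  21  23  24  29  17 152 186 176 174 174 178 185 202  30  25]
157 [ 23  21  22  23  29  17  83 171 172 173 178 167  55  30  28  24]
158 [ 22  24  24  22  28  51  69 141 165 174 178 144  24  28  25  23]
159 [ 21  23  20  23  28  30  68 141 171 178 185 114  22  26  22  23]
160 [ 24  23  15  25  29  33  71 161 173 177 182 113  30  26  21  22]
161 [ 87  15  20  23  29  34  75 170 175 176 180 111  31  26  23  23]
162 [ 97  13  14  25  32  88  82 177 183 153 180 117  31  26  23  22]
163 [  3  14  10  22  29  54  80 175 179 173 183 119  29  24  22  21]
164 [ 23  14   8  22  28  38  85 180 185 160 168  63  26  23  23  22]
165 [22 11 11 23 25 27 55 61 55 54 56 40  7 22 24 22]
166 [15 26 20 23 25 24 25 26 25 29 27  5 24 22 22 21]
167 [74 25 17 24 12 23 25 18 24 24  9 24 23 24 21 22]
168 [118  13  14  15  15  24  23  20  22  23  25  25  24  22  23  22]
169 [70  3 12 12 15 26 28 25 22 20 23 27 26 24 24 24]
170 [ 13  11  13  14  10  23 111   3  74 124  17  69  28  33  31  32]
171 [ 13  20  56  60  58  74   6  19  16 125  48  74 103 103 103 107]
172 [ 16  35  59  56  58  72  17 116  84  67 117   8  95 117 114 113]
173 [ 15  39  57  56  58  65 105 114 113  12 131  18  68 111 111 109]
[(0.027, array([353. , 172.2])), (0.044, array([353.2, 168.1])), (0.05, array([353.3, 166.6])), (0.056, array([353.4, 165.1]))]
```

Tip is now at about z≈0.05 visually. Feeling forward.

Call:
move_arm(plan=[[[4.9,1,0,0],[3.9,0.8,0,0],[1,0.2,0,0],[0,0,0,0],[0,0,0,0]]])

```text
clock: 8.75
position: [0.4826, -0.2755, 0.0385]
ee_rot: [180.0, -0.0, -168.5]
force: [-1.0, 0.5, 0.9]
width: 0.0
finger_force: 0.0
```

Call:
move_arm(plan=[[[0.5,0.1,0,0],[0.5,0.1,0,0],[0.5,0.1,0,0],[0,0,0,0],[0,0,0,0]]])

```text
clock: 9.25
position: [0.4841, -0.2753, 0.0384]
ee_rot: [180.0, 0.0, -168.5]
force: [-0.9, 0.7, 0.1]
width: 0.0001
finger_force: 0.0
```

Call:
move_arm(plan=[[[0.5,0.1,0,0],[0.5,0.1,0,0],[0.5,0.1,0,0],[0,0,0,0],[0,0,0,0]]])

```text
clock: 9.75
position: [0.4856, -0.275, 0.0384]
ee_rot: [180.0, -0.0, -168.5]
force: [0.2, 0.3, -0.2]
width: -0.0002
finger_force: 0.0
```

Call:
move_arm(plan=[[[0.5,0.1,0,0],[0.5,0.1,0,0],[0.5,0.1,0,0],[0,0,0,0],[0,0,0,0]]])

```text
clock: 10.25
position: [0.4871, -0.2747, 0.0384]
ee_rot: [180.0, -0.0, -168.5]
force: [-0.3, -0.3, -0.4]
width: -0.0002
finger_force: 0.0
```

Call:
move_arm(plan=[[[0.5,0.1,0,0],[0.5,0.1,0,0],[0.5,0.1,0,0],[0,0,0,0],[0,0,0,0]]])

```text
clock: 10.75
position: [0.4884, -0.2742, 0.0383]
ee_rot: [180.0, -0.0, -168.5]
force: [-2.4, 0.4, 0.6]
width: 0.0
finger_force: 0.9
```

Call:
move_arm(plan=[[[0.5,0.1,0,0],[0.5,0.1,0,0],[0.5,0.1,0,0],[0,0,0,0],[0,0,0,0]]])

```text
clock: 11.25
position: [0.4894, -0.2739, 0.0382]
ee_rot: [180.0, -0.1, -168.5]
force: [-5.7, 0.0, 2.2]
width: -0.0
finger_force: 2.9
```

Call:
move_arm(plan=[[[0.5,0.1,0,0],[0.5,0.1,0,0],[0.5,0.1,0,0],[0,0,0,0],[0,0,0,0]]])

```text
clock: 11.75
position: [0.4902, -0.2738, 0.0382]
ee_rot: [180.0, -0.2, -168.5]
force: [-9.9, 1.0, 4.0]
width: -0.0002
finger_force: 4.9
```

Contact is at TCP vise x≈-23.6 mm, at about 3 N per mm. I'll ease off a little and make a first trial rub.

Call:
move_arm(plan=[[[-0.9,-0.2,0,0],[0.6,-2.9,0,0],[0.6,-2.9,0,0],[0.6,-2.9,0,0],[0.6,-2.9,0,0],[0.6,-2.9,0,0],[0.6,-2.9,0,0]]])

```text
clock: 12.45
position: [0.493, -0.2917, 0.0382]
ee_rot: [180.0, -0.2, -168.5]
force: [-5.8, -2.1, 0.2]
width: 0.0002
finger_force: 4.2
```

Call:
move_arm(plan=[[[-9.8,-2,0,0],[-9.8,-2,0,0],[-3,14,0,0],[-3,14,0,0],[0,0,0,0]]])

```text
clock: 12.95
position: [0.4682, -0.2657, 0.0384]
ee_rot: [180.0, 0.0, -168.4]
force: [-1.3, -0.1, -0.4]
width: -0.0
finger_force: 0.0
```

```bash
cat > ang.py <<'E'
from h import *
import sys
def ang(im,c,k=12):
    # angle of bright line on knob top, world yaw seen from above; enlarge and compare sectors
    g=cv2.resize(im[int(c[1])-8:int(c[1])+9,int(c[0])-8:int(c[0])+9],None,fx=k,fy=k,interpolation=cv2.INTER_CUBIC).astype(float)
    cx=(c[0]-int(c[0])+8+.5)*k; cy=(c[1]-int(c[1])+8+.5)*k
    out=[]
    for a in np.radians(range(0,360,15)):   # a: world yaw; +x up, +y left
        v=[]
        for r in np.linspace(.8,2.4,9): 
            x,y=cx-r*k*np.sin(a),cy-r*k*np.cos(a); v.append(g[int(y),int(x)].min())
        out.append(np.mean(v))
    out=np.array(out); ph=np.radians(range(0,360,15)); w=out-out.min()
    return out.round().astype(int), np.degrees(np.angle((w**2*np.exp(1j*ph)).sum()))%360
if __name__=='__main__':
    t=shot('top'); c=proj(t,[.513,-.2785,.063])
    if len(sys.argv)>1: print('init',c,*ang(cv2.imread('pics/top0.png')[:,:,::-1],c))
    o=manip.observe();print(o['position'],o['force'],o['clock']);print(*ang(t['img'],c))
    im=t['img'].min(2); print(im[int(c[1])-5:int(c[1])+7,int(c[0])-5:int(c[0])+7])
E
python3 ang.py 1
```

```text
init [398.36858186 213.62039436] [104 100  99  99 101 101 100 100 102 108 119 135 157 172 180 173 157 139
 122 113 108 107 107 106] 211.73426649784278
[ 0.46862391 -0.26667143  0.03860957] [ 0.26780766 -0.41612845  0.04908045] 13.0
[130 119 111 108 106 105 103  98  93  89  86  84  84  88  97 114 138 163
 186 193 187 173 156 142] 295.65275110755425
[[155 122 102 106 111 115 113 108 104  99 104 141]
 [122 108 115 141 167 169 165 157 134 103  96 118]
 [106 120 145 129 124 138 143 137 129 132 102  95]
 [112 152 140 109 104 116 127 127 120 121 121  87]
 [126 148 115 101 102 117 147 161 147 119  99  75]
 [124 121 101 101 105 128 173 198 178 123  75  51]
 [102  98  87  92  99 118 153 171 148  98  55  41]
 [ 82  78  70  73  81  87  96  99  83  57  43  42]
 [ 72  73  61  58  60  59  56  51  44  40  41  45]
 [ 70  69  55  50  48  46  43  41  39  41  45  48]
 [ 66  59  50  46  42  42  41  40  41  42  45  47]
 [ 55  50  46  41  40  40  42  41  42  44  45  48]]
```

The white line turned from about 211° to 290° for a 17 mm rub, so it is backing off with little slip. Next are full 22 mm rub cycles.

Call:
move_arm(plan=[[[7.8,-2.5,0,0],[7.8,-2.5,0,0],[0,0,0,0]]])

```text
clock: 13.3
position: [0.4855, -0.2732, 0.0385]
ee_rot: [-180.0, 0.0, -168.5]
force: [-0.4, -0.6, 1.0]
width: 0.0002
finger_force: 0.0
```

Call:
move_arm(plan=[[[5.9,1.2,0,0],[0.87,-4.31,0,0],[0.87,-4.31,0,0],[0.87,-4.31,0,0],[0.87,-4.31,0,0],[0.87,-4.31,0,0],[-5.9,-1.2,0,0],[-4.4,21.55,0,0]]])

```text
clock: 14.1
position: [0.4842, -0.2741, 0.0385]
ee_rot: [-180.0, 0.0, -168.6]
force: [0.3, 1.7, 0.3]
width: 0.0001
finger_force: 0.0
```

Call:
move_arm(plan=[[[-15.6,5,0,0],[0,0,0,0],[0,0,0,0]]])

```text
clock: 14.4
position: [0.469, -0.2677, 0.0387]
ee_rot: [-180.0, 0.0, -168.5]
force: [0.2, 0.2, -0.7]
width: -0.0
finger_force: 0.0
```

```bash
python3 ang.py
```

```text
[ 0.46917454 -0.26784803  0.03871025] [-0.64653222 -0.20950619  0.26242549] 14.45
[184 174 160 145 133 123 113 101  91  84  78  74  70  68  67  68  72  81
  94 109 128 149 168 181] 2.6902684571193327
[[155 120 103 111 123 123 112 105 103 100 105 144]
 [123 108 121 152 171 175 170 159 131 107  99 129]
 [105 117 145 127 146 183 192 164 133 133 108 109]
 [105 143 128 113 145 191 199 165 124 122 120  94]
 [114 130 111 120 146 181 182 147 110  98 111  82]
 [107 100 101 116 131 147 143 116  88  71  67  60]
 [ 90  81  83  95 103 107  98  80  62  50  43  41]
 [ 80  73  65  71  77  76  67  55  44  40  38  39]
 [ 74  73  58  55  58  57  53  46  40  39  40  43]
 [ 71  70  57  49  47  46  46  42  40  41  44  46]
 [ 68  62  52  47  44  43  41  41  41  42  45  45]
 [ 60  54  50  44  41  40  39  40  42  44  43  46]]
```

Call:
move_arm(plan=[[[7.8,-2.5,0,0],[7.8,-2.5,0,0],[0,0,0,0]]])

```text
clock: 14.75
position: [0.4855, -0.273, 0.0385]
ee_rot: [-180.0, 0.0, -168.5]
force: [0.4, -0.0, -0.0]
width: -0.0
finger_force: 0.0
```

Call:
move_arm(plan=[[[5.9,1.2,0,0],[0.87,-4.31,0,0],[0.87,-4.31,0,0],[0.87,-4.31,0,0],[0.87,-4.31,0,0],[0.87,-4.31,0,0],[-5.9,-1.2,0,0],[-4.4,21.55,0,0]]])

```text
clock: 15.55
position: [0.4841, -0.2739, 0.0385]
ee_rot: [-180.0, 0.0, -168.6]
force: [0.2, -0.1, -0.1]
width: -0.0004
finger_force: 0.0
```

Call:
move_arm(plan=[[[5.9,1.2,0,0],[0.87,-4.31,0,0],[0.87,-4.31,0,0],[0.87,-4.31,0,0],[0.87,-4.31,0,0],[0.87,-4.31,0,0],[-5.9,-1.2,0,0],[-4.4,21.55,0,0]]])

```text
clock: 16.35
position: [0.4843, -0.2745, 0.0386]
ee_rot: [-179.9, 0.1, -168.6]
force: [0.2, 1.1, -0.4]
width: 0.0
finger_force: 0.0
```

Call:
move_arm(plan=[[[5.9,1.2,0,0],[0.87,-4.31,0,0],[0.87,-4.31,0,0],[0.87,-4.31,0,0],[0.87,-4.31,0,0],[0.87,-4.31,0,0],[-5.9,-1.2,0,0],[-4.4,21.55,0,0]]])

```text
clock: 17.15
position: [0.4843, -0.2746, 0.0387]
ee_rot: [-179.9, 0.1, -168.6]
force: [0.0, 1.1, 0.1]
width: 0.0001
finger_force: 0.0
```

Call:
move_arm(plan=[[[-15.6,5,0,0],[0,0,0,0],[0,0,0,0]]])

```text
clock: 17.45
position: [0.469, -0.2679, 0.0388]
ee_rot: [-179.9, 0.1, -168.5]
force: [0.4, -0.3, 0.9]
width: 0.0
finger_force: 0.0
```

```bash
python3 ang.py
```

```text
[ 0.46912204 -0.26808447  0.03882131] [-0.33578123  0.29666726  0.99750767] 17.5
[128 124 123 122 118 112 105  96  89  83  78  76  77  81  91 107 131 156
 179 186 180 164 146 134] 301.841066803278
[[156 120 103 106 114 119 117 111 104  99 105 143]
 [123 110 119 144 163 153 149 150 131 100  97 128]
 [106 125 151 131 126 125 128 128 124 124 103 108]
 [108 150 136 120 120 117 116 117 114 124 121  96]
 [112 136 117 121 123 122 137 152 145 126 121  87]
 [101 102  97 109 115 128 165 192 176 130  90  64]
 [ 84  79  77  90  99 111 143 164 147 102  61  43]
 [ 76  73  62  68  75  79  89  96  82  59  43  40]
 [ 73  74  60  54  56  54  53  50  45  39  40  42]
 [ 71  71  58  49  46  45  43  41  39  40  42  44]
 [ 68  64  53  46  43  41  41  40  40  40  43  45]
 [ 60  52  48  44  41  39  38  40  41  43  42  44]]
```

Four cycles have turned it a full 360° (the same picture as after the trial rub), about 90° each. The total is now about 435°. Three more cycles.

Call:
move_arm(plan=[[[7.8,-2.5,0,0],[7.8,-2.5,0,0],[0,0,0,0]]])

```text
clock: 17.8
position: [0.4854, -0.273, 0.0385]
ee_rot: [-180.0, 0.0, -168.5]
force: [-0.2, -0.2, -1.1]
width: -0.0001
finger_force: 0.0
```

Call:
move_arm(plan=[[[5.9,1.2,0,0],[0.87,-4.31,0,0],[0.87,-4.31,0,0],[0.87,-4.31,0,0],[0.87,-4.31,0,0],[0.87,-4.31,0,0],[-5.9,-1.2,0,0],[-4.4,21.55,0,0]]])

```text
clock: 18.6
position: [0.484, -0.2739, 0.0385]
ee_rot: [-180.0, 0.0, -168.6]
force: [1.1, 0.3, 0.1]
width: 0.0003
finger_force: 0.0
```

Call:
move_arm(plan=[[[5.9,1.2,0,0],[0.87,-4.31,0,0],[0.87,-4.31,0,0],[0.87,-4.31,0,0],[0.87,-4.31,0,0],[0.87,-4.31,0,0],[-5.9,-1.2,0,0],[-4.4,21.55,0,0]]])

```text
clock: 19.4
position: [0.4842, -0.2745, 0.0386]
ee_rot: [-179.9, 0.1, -168.6]
force: [0.4, 0.5, 0.2]
width: -0.0001
finger_force: 0.0
```

Call:
move_arm(plan=[[[-15.6,5,0,0],[0,0,0,0],[0,0,0,0]]])

```text
clock: 19.7
position: [0.4688, -0.2679, 0.0387]
ee_rot: [-180.0, 0.1, -168.5]
force: [-0.0, -0.3, 0.3]
width: -0.0003
finger_force: 0.0
```

```bash
python3 ang.py
```

```text
[ 0.46900702 -0.26799792  0.03877399] [ 0.13062323 -0.01028352 -0.32626507] 19.75
[115 120 127 135 143 152 161 159 148 131 112  97  84  78  73  72  74  78
  85  91  98 102 106 110] 77.9967527979535
[[156 121 103 111 123 121 110 105 104 100 105 143]
 [123 107 119 151 168 155 139 138 127 110 100 127]
 [104 113 147 131 129 125 116 116 120 134 112 110]
 [103 135 123 112 117 115 108 106 109 125 132 101]
 [106 125 103 114 126 118 106 101 101 106 115  94]
 [ 98  97 107 140 151 133 107  92  85  79  72  61]
 [ 84  85 113 155 162 134  98  77  64  54  46  41]
 [ 76  78  95 123 126 103  75  58  47  41  40  38]
 [ 72  75  70  74  73  64  53  46  41  39  40  41]
 [ 70  70  58  50  46  44  43  42  39  38  42  44]
 [ 67  63  52  46  41  40  39  40  40  41  43  45]
 [ 60  53  48  42  40  39  39  39  41  43  44  45]]
```

The line is at about 95°, so the total is about 605°. One more cycle should land near 695°.

Call:
move_arm(plan=[[[7.8,-2.5,0,0],[7.8,-2.5,0,0],[0,0,0,0]]])

```text
clock: 20.05
position: [0.4852, -0.273, 0.0384]
ee_rot: [-180.0, 0.0, -168.5]
force: [-0.3, 0.1, -0.2]
width: 0.0003
finger_force: 0.0
```

Call:
move_arm(plan=[[[5.9,1.2,0,0],[0.87,-4.31,0,0],[0.87,-4.31,0,0],[0.87,-4.31,0,0],[0.87,-4.31,0,0],[0.87,-4.31,0,0],[-5.9,-1.2,0,0],[-4.4,21.55,0,0]]])

```text
clock: 20.85
position: [0.4839, -0.274, 0.0385]
ee_rot: [-180.0, 0.0, -168.6]
force: [1.8, 0.8, 0.5]
width: 0.0004
finger_force: 0.0
```

Call:
move_arm(plan=[[[-15.6,5,0,0],[0,0,0,0],[0,0,0,0]]])

```text
clock: 21.15
position: [0.4687, -0.2676, 0.0387]
ee_rot: [-180.0, 0.0, -168.5]
force: [-0.3, 0.2, 0.6]
width: 0.0
finger_force: 0.0
```

```bash
python3 ang.py; python3 - <<'E'
from h import *
p=manip.observe()['position'];S=np.array([.513,-.2775]);ex=np.array([np.cos(.2),np.sin(.2)]);ey=np.array([-ex[1],ex[0]])
print('to',((S+.012*ex-.052*ey-p[:2])*1000).round(1))
E
```

```text
[ 0.46889617 -0.26783547  0.03873276] [-0.31503997  0.30899534  0.87352459] 21.2
[115 119 119 115 109 104 101  96  91  86  84  82  82  83  83  84  87  91
  95  99 102 104 106 110] 15.775240525738736
[[155 121 104 109 122 123 119 115 108 100 105 143]
 [123 107 115 146 166 156 143 142 139 114 101 128]
 [105 109 133 122 131 131 121 120 129 147 117 111]
 [101 126 114 107 125 126 112 108 116 130 135 102]
 [103 124  94 101 118 119 107 101 102 104 113  87]
 [ 98  91  82  95 109 113 108  98  85  74  68  60]
 [ 84  75  73  85  99 110 108  90  68  52  45  41]
 [ 77  71  63  68  77  87  85  69  50  42  39  39]
 [ 74  76  61  53  56  59  58  49  42  39  39  43]
 [ 71  71  58  48  46  45  45  42  39  40  42  44]
 [ 67  63  53  46  43  41  42  40  41  43  44  46]
 [ 59  51  47  44  40  40  41  41  42  42  44  45]]
to [ 66.2 -58.2]
```

The line now lies at about 185° (faint bump straight below the centre, in shadow), so roughly 690–700° total. Moving over to the jaw face.

Call:
move_arm(plan=[[[-3,0,35,0],[0,0,20,0],[20,-20,0,0],[30,-25,0,0],[19,-13,0,0],[0,0,0,0],[0,0,0,0]]])

```text
clock: 21.9
position: [0.5345, -0.3255, 0.0928]
ee_rot: [179.9, -0.0, -168.5]
force: [-0.4, 0.5, -0.4]
width: 0.0002
finger_force: 0.0
```

```bash
python3 - <<'E'
from h import *
t=shot('top');c=proj(t,[.513,-.2785,.066]);print(manip.observe()['position'],*__import__('ang').ang(t['img'],c))
E
```

```text
[ 0.53413731 -0.32515295  0.09309159] [43 44 44 45 45 45 46 47 49 54 61 69 77 80 79 73 65 58 53 49 46 44 43 43] 199.40439759180086
```

Call:
move_arm(plan=[[[0,0,-20,0],[0,0,-20,0],[0,0,-10,0],[0,0,-5,0],[0,0,0,0],[0,0,0,0]]])

```text
clock: 22.55
position: [0.5346, -0.3257, 0.0394]
ee_rot: [-179.9, 0.0, -168.5]
force: [-0.1, 0.3, 0.5]
width: -0.0002
finger_force: 0.0
```

A clear view puts the line at about 199° against 211° initially, for a total of about 708°. That's within tolerance. Now the push.

Call:
move_arm(plan=[[[-0.8,3.9,0,0],[-0.8,3.9,0,0],[-0.4,2,0,0],[-0.4,2,0,0],[-0.4,2,0,0],[-0.2,1,0,0]]])

```text
clock: 23.15
position: [0.5314, -0.3107, 0.0385]
ee_rot: [-180.0, 0.0, -168.5]
force: [0.7, -2.5, -1.4]
width: 0.0001
finger_force: 1.4
```

Call:
move_arm(plan=[[[-0.4,2,0,0],[-0.4,2,0,0],[-0.4,2,0,0],[-0.4,2,0,0]]])

```text
clock: 23.55
position: [0.5297, -0.3027, 0.0386]
ee_rot: [-180.0, 0.0, -168.5]
force: [0.0, -5.5, -0.7]
width: 0.0001
finger_force: 1.9
```

Call:
move_arm(plan=[[[-0.4,2,0,0],[-0.4,2,0,0],[-0.4,2,0,0],[-0.4,2,0,0],[-0.4,2,0,0],[-0.4,2,0,0],[-0.4,2,0,0],[-0.4,2,0,0]]])

```text
clock: 24.35
position: [0.5263, -0.2865, 0.0384]
ee_rot: [180.0, -0.0, -168.5]
force: [-1.6, -6.5, 0.9]
width: 0.0002
finger_force: 2.2
```

Call:
move_arm(plan=[[[-0.4,2,0,0],[-0.4,2,0,0],[-0.4,2,0,0],[-0.4,2,0,0],[-0.2,1,0,0],[-0.2,1,0,0]]])

```text
clock: 24.95
position: [0.5243, -0.2765, 0.0384]
ee_rot: [180.0, -0.0, -168.5]
force: [-2.7, -4.8, 0.8]
width: 0.0
finger_force: 2.2
```

Call:
move_arm(plan=[[[-0.2,1,0,0],[-0.2,1,0,0],[-0.2,1,0,0]]])

```text
clock: 25.25
position: [0.5236, -0.2736, 0.0385]
ee_rot: [180.0, -0.0, -168.5]
force: [-2.4, -4.5, 1.6]
width: -0.0001
finger_force: 2.2
```

Call:
move_arm(plan=[[[-0.2,1,0,0],[-0.2,1,0,0],[-0.2,1,0,0]]])

```text
clock: 25.55
position: [0.5234, -0.2729, 0.0387]
ee_rot: [-179.8, -0.0, -168.5]
force: [0.5, -17.5, -4.2]
width: 0.0001
finger_force: 7.0
```

Call:
move_arm(plan=[[[-0.2,1,0,0],[-0.1,0.5,0,0],[0,0,0,0]]])

```text
clock: 25.85
position: [0.5236, -0.2726, 0.0391]
ee_rot: [-179.6, 0.0, -168.6]
force: [1.2, -20.1, -5.4]
width: 0.0001
finger_force: 8.1
```

That's the end stop: force rose sharply after about 38 mm of travel. Retreating to check.

Call:
move_arm(plan=[[[1,-5,0,0],[2,-10,0,0],[0,0,30,0],[0,0,40,0],[-30,0,30,0],[-30,40,0,0],[-20,45,0,0],[0,45,0,0]]])

```text
clock: 26.65
position: [0.4442, -0.1526, 0.1383]
ee_rot: [179.9, -0.0, -168.6]
force: [1.5, 0.1, 0.8]
width: -0.0006
finger_force: 0.0
```

Call:
move_arm(plan=[[[0,45,0,0],[0,45,0,0],[0,45,0,0],[0,45,0,0],[0,0,0,0],[0,0,0,0]]])

```text
clock: 27.25
position: [0.4459, 0.0271, 0.1383]
ee_rot: [179.9, -0.0, -168.3]
force: [-0.1, 0.5, -0.0]
width: 0.0001
finger_force: 0.0
```

```bash
python3 - <<'E'
from h import *
from ang import ang
t=shot('top');s=shot('side');ey=np.array([-.199,.98])
k=np.r_[np.array([.513,-.2785])+.038*ey,.066];c=proj(t,k);o=manip.observe();print(o['position'],o['force'],*ang(t['img'],c))
f=lambda i:cv2.resize(i[:,:,::-1],(400,480),interpolation=cv2.INTER_CUBIC)
cv2.imwrite('pics/f.png',np.hstack([cv2.resize(t['img'][170:245,345:430,::-1],(400,353),interpolation=cv2.INTER_CUBIC),cv2.resize(s['img'][140:215,300:385,::-1],(400,353),interpolation=cv2.INTER_CUBIC)]))
E
```

```text
[0.44603674 0.02543372 0.13827995] [-0.47514303 -0.13385784 -0.514873  ] [106 103 103 103 105 104 104 109 117 132 154 180 200 208 202 184 164 149
 137 132 126 120 114 110] 201.14950152174418
```

View pics/f.png

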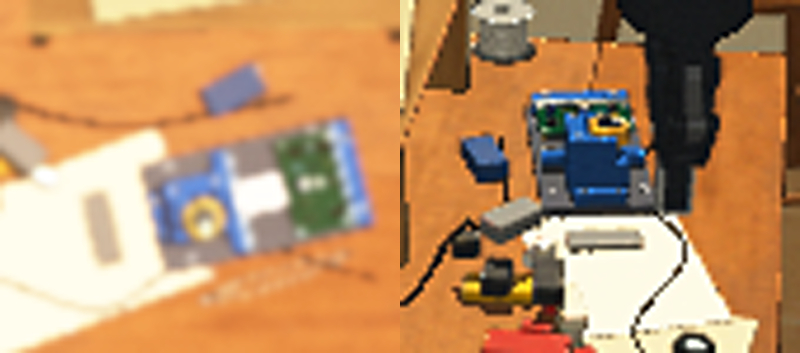

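In the top view the jaw (knob at crop pixel (205,220)) now stands against the end stop, and the board (305,185) is still by the fixed jaw. Tweezers and battery are unmoved. The line is at about 200°, and the arm is clear of everything.

```bash
python3 -c "
from plant import manip; print(manip.sign_off())"
```

```text
the job is handed in; nothing more can be done
None
```

I backed the thumbscrew off by about 1.97 turns (about 708°, read from the camera) and pushed the sliding jaw home against its end stop. The board, tweezers and battery showed no movement in the final pictures, the arm was clear, and I handed the job in at about 27 s.

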